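# Switch the dust extraction to the lathe and start it

## Task

The lathe's dust pipe is the one marked with the blue disc: push the red arm on the round dust selector round with a fingertip until it points at the blue disc, then press the green start button fully down with a fingertip and let go, leaving the arm pointing at blue. Nothing is to be gripped, never press the red stop button, do not press start before the arm is set, and leave the wax tin, the turned finial and the mallet where they are.

Things in the scene. Friction and masses are not known exactly. Their poses are not given: they have to be found in the camera images.
- drum: the dust selector: cream round drum fixed to the bench, 240 mm across, flat top 70 mm above the bench, with four thin and one thicker steel pipe bent down into the bench around it (out to 181 mm from its axis, the pipes up to 61 mm high); origin at the centre of its underside, z up. Its thick main pipe leaves along its own +x axis. On the middle of the top sits a steel boss 60 mm across and 10 mm high
- selector (a joint): turn of the red arm about the drum's upright axis (rad), positive anticlockwise seen from above; at 0 the arm points along the drum's own -x axis (away from the thick main pipe). Stops at -2.5 and 2.5. It turns stiffly (0.22 Nm, about 3.5 N at 65 mm from the pivot) and stays where it is left
- cheek_a: left half (seen from the pivot towards the pointing end) of the red arm. The arm is a straight bar of two cheeks side by side, together 20 mm wide and 24 mm tall, underside 95 and top 119 mm above the bench (25 mm free over the drum top); it ends 85 mm from the pivot, with a 20 mm tail behind it. Origin on the pivot axis, 80 mm above the bench; its own -x points along the arm
- cheek_b: right half of the red arm, 105 x 10 x 24 mm like the left half; same origin and axes. Force on both halves at once is taken as gripping the arm
- pivot (a point): point on the arm's turning axis, at mid-height of the bar (107 mm above the bench)
- bar_end (a point): centre of the pointing end of the red bar, 85 mm from the pivot, at mid-height of the bar; a thin white needle sticks out 16 mm beyond it
- pointed_spot (a point): the spot the arm points at: on its centre line 103 mm from the pivot (at bar mid-height), just past the needle; over a disc's centre when the arm points squarely at it
- tag_blue: blue disc fixed on the drum's top near its rim, 28 mm across, 3 mm thick, 103 mm from the pivot, marking one branch pipe; origin at the centre of its underside. The four discs (blue, yellow, white, black) sit at arm joint values -2.09, -1.05, 1.05 and 2.09 rad, which colour where changes each time. The one wanted
- tag_yellow: yellow disc fixed on the drum's top near its rim, 28 mm across, 3 mm thick, 103 mm from the pivot, marking one branch pipe; origin at the centre of its underside. The four discs (blue, yellow, white, black) sit at arm joint values -2.09, -1.05, 1.05 and 2.09 rad, which colour where changes each time.
- tag_white: white disc fixed on the drum's top near its rim, 28 mm across, 3 mm thick, 103 mm from the pivot, marking one branch pipe; origin at the centre of its underside. The four discs (blue, yellow, white, black) sit at arm joint values -2.09, -1.05, 1.05 and 2.09 rad, which colour where changes each time.
- tag_black: black disc fixed on the drum's top near its rim, 28 mm across, 3 mm thick, 103 mm from the pivot, marking one branch pipe; origin at the centre of its underside. The four discs (blue, yellow, white, black) sit at arm joint values -2.09, -1.05, 1.05 and 2.09 rad, which colour where changes each time.
- starter: grey starter box fixed to the bench, 90 x 140 x 45 mm; origin at the centre of its underside. Its green start button lies 33 mm along its +y and its red stop button 33 mm along its -y
- start_top (a point): centre of the top face of the green start button (32 mm across, in a black housing), 67 mm above the bench
- stop_top (a point): the same for the red stop button
- start (a joint): how far the green start button is pressed (m): 0 out, 0.006 fully down; a spring pushes it back, fully down takes 5 N
- stop (a joint): the same for the red stop button
- wax_tin: round tin, 66 mm across, 75 mm tall, standing loose; origin at the centre of its underside
- finial: small turned wooden finial, 44 mm across, 92 mm tall, standing loose; origin at the centre of its underside
- mallet: wooden mallet lying loose along its own x axis: block head 110 mm across and 64 mm tall, from 80 to 140 mm ahead of its origin, handle 24 mm across reaching 80 mm behind; origin on the bench below the axis (axis 32 mm up)
Things that resemble listed ones, but are neither listed nor needed, are in the scene too. Of the things that look like the starter, the largest one is meant.

How it is judged:
On the way, in this order (a step that is already met when the one before it is completed fails the run):
1. the red arm points at the blue disc (horizontal distance between pointed_spot and tag_blue below 0.014 m), for 0.3 s.
2. the green start button is pressed down (value of joint start above 0.0045 m), for 0.05 s.
At the end, for the whole second after the job is handed in: The red arm rests pointing at the blue disc (pointed spot within 14 mm of the disc's centre), both buttons are out again (within 1.5 mm), and tin, finial and mallet are within 20 mm of where they stood (horizontal distance between pointed_spot and tag_blue below 0.014 m and velocity of joint selector between -0.05 and 0.05 rad/s and value of joint each of start, stop below 0.0015 m and distance of each of wax_tin, finial, mallet from where it was at the start of the episode below 0.02 m); the robot touches nothing.
It fails at once if start pressed (over 3 mm) while the arm does not point at blue (over 16 mm off) (value of joint start above 0.003 m and horizontal distance between pointed_spot and tag_blue above 0.016 m).
It fails at once if the red stop button pressed (over 3 mm) (value of joint stop above 0.003 m).
It fails at once if the arm gripped: over 3 N on both of its sides at once (contact force between the fingers and cheek_a above 3 N and contact force between the fingers and cheek_b above 3 N).
It fails at once if tin, finial or mallet shoved or carried or lifted over 20 mm (distance of any of wax_tin, finial, mallet from where it was at the start of the episode above 0.02 m).
It also fails if it takes over 51 s, if anything falls off the work surface, if the arm or the gripper's body presses on something with over 40 N, if the wrist force passes 120 N, or if a joint passes its speed limit or range.

## Robot

A 6-joint arm with a two-finger parallel gripper is mounted at the origin on the work surface. World frame = base frame: x ahead of the robot, y to its left, z up, the work surface at z = 0. Lengths are in m, angles in rad, forces in N, time in s.
With the tool pointing down it reaches from about 0.35 to 0.775 m from the base axis. Payload 5.5 kg.
Tool frame: the origin (TCP) lies at the very end of the fingers, on their centre line; the grasp point (between the pads) lies 19 mm behind it; y points along the fingers, z is the direction in which the jaws open and shut, and the axes are right-handed (so a half turn about y gives the same grasp; the last joint's range is limited). The gripper opens to 85 mm and grips with 20 to 120 N. Pads are 22 mm wide; open, the fingers measure 114 mm over their backs; the gripper's body (76 mm by 85 mm) begins 54 mm behind the grasp point. The pads swing forward as they close: fully open they stand 13 mm farther back than shut.
Start: joints at [1.013, 0.313, 0.046, 1.304, 0, 1.431], TCP at [0.233, 0.526, 0.231] pointing down, gripper open.
Joint ranges: [-2.76, 2.76], [-0.86, 1.69], [-1.03, 1.26], [-2.2, 2.34], [-1.47, 1.5], [-3.14, 3.14]. Speed limits (rad/s): [2.57, 2.57, 3.14, 3.14, 3.14, 3.14].

## Interface

Orientations are given as a unit quaternion [w, x, y, z].
In Python, from workcell import env gives the robot as it stands.
- The arm moves only by the shell command python3 -m inch 'ROWS' [OPENING] [FORCE]. ROWS is JSON, a list that holds one entry, the list of rows, each a list of 4 numbers: the shift along the tool's x, y, z in mm, then the turn about the tool's y in degrees. In form: [[[tx, ty, tz, spin], ...]]. A call has 1 to 10 rows; each row is the pose to reach, as a shift and turn from the pose commanded when the call began, along the tool's axes at that moment; what a row does not reach only later rows make up. A row lasts 1/10 s, in which the tool goes at most 50 mm and 8.59 degrees, less where a joint would pass 70% of its speed; a pose out of reach is approached as far as the arm can. A call with a gripper value outside its range is refused whole. OPENING is the finger opening in mm, from 0 to 85.4, set as the call begins (- or left out, the last holds). The fingers move at their own pace and stop on an object; FORCE is the grip in N (left out, the last holds). Time passes only in rows, so rows that repeat a pose let the fingers close. It gives the time, the measured TCP pose, the force and the opening at its end, in the units of the state.
- env.get_state(): the state, without advancing time (a new reading comes with each control period).
- env.read_camera(name): name is "scene" or "side" or "wrist"; returns the picture (420x560x3 uint8, blue, green, red); there is no depth.
- env.camera_model(name): a dict with "fx", "fy", "cx", "cy" (pixels), "R" (3x3) and "t" (3): a world point X has camera coordinates R X + t; the wrist camera has in their place "mount" (4x4, takes a point from camera to tool coordinates, whose origin is the TCP and whose axes are the tool frame's). Camera axes: x right, y down, z forward; pixel columns grow to the right and rows downward; lengths in m; the calibration is good to about 2 mm. A picture is of the moment at which its call begins: read the wrist's pose just before it. camera_model takes no time and is no camera call.
- env.hand_in(): hands the job in, once; it reports no verdict.
The state is a dict: "clock": time; "joint_pos": joint angles; "qvel": joint speeds; "tau": joint torques, N m; "tcp_pos": TCP position; "orientation": TCP orientation; "wrist_force": force on the tool from outside, world axes, zero at the start; "ft_torque": the same for the moment, N m; "finger_gap": finger opening in m.
Only numpy, scipy, OpenCV 4.12 (cv2) and the standard library are available. Lean on these libraries where they do the work, as an engineer would, in place of code of your own. Each camera call takes 0.05 s, during which the arm holds its last target.

## Working session

There is one attempt and no reset: what is moved stays moved. The work goes in short steps, Python scripts to look and compute and a shell command to move; the robot and the scene stay as the last step left them, time stands still between calls to the robot, and variables do not carry over. Pictures are saved under pics/ and viewed, and the job is handed in when it is done.

```bash
ls; mkdir -p pics
python3 - <<'E'
from workcell import env
import cv2
s=env.get_state();print(s)
for n in("scene","side","wrist"):
    cv2.imwrite(f"pics/{n}0.png",env.read_camera(n)); print(n,env.camera_model(n))
E
```

```text
pics
{'clock': 0.0, 'joint_pos': array([1.01342940e+00, 3.14030782e-01, 4.49674703e-02, 1.30357357e+00,
       1.31983109e-05, 1.43122687e+00]), 'qvel': array([-0.0012775 , -0.00098326,  0.00078176,  0.00096386,  0.00015807,
        0.00060054]), 'tau': array([-1.09335793e-03, -4.80625927e+01,  2.98531705e+01,  1.94050977e-02,
       -1.72284194e-04,  4.79162352e-06]), 'tcp_pos': array([0.23302483, 0.52511361, 0.23038686]), 'orientation': array([-0.69112388,  0.69234394, -0.14686824,  0.14641507]), 'wrist_force': array([-0.10622466, -0.69655567,  0.58708382]), 'ft_torque': array([ 0.02525534, -0.01354459, -0.00651658]), 'finger_gap': 0.08533010447451127}
scene {'fx': 422.8301860626436, 'fy': 422.8301860626436, 'cx': 281.9415727077268, 'cy': 210.87303547272953, 'R': array([[ 0.13137226,  0.9912078 , -0.0157616 ],
       [ 0.70733707, -0.10486468, -0.69905484],
       [-0.69456145,  0.08068765, -0.71489433]]), 't': array([-0.15356401, -0.33183968,  1.56739487])}
side {'fx': 474.9196954723324, 'fy': 474.9196954723324, 'cx': 274.3204321958836, 'cy': 217.28715047003732, 'R': array([[ 0.95366674, -0.30070486,  0.00981477],
       [-0.21128328, -0.69258308, -0.68970143],
       [ 0.21419412,  0.65567161, -0.72402736]]), 't': array([-0.51080092,  0.2451393 ,  1.17195383])}
wrist {'fx': 378.1432959227894, 'fy': 378.1432959227894, 'cx': 278.24161141752506, 'cy': 205.30831557525312, 'mount': array([[ 3.29470772e-04,  9.64175180e-01,  2.65266120e-01,
        -6.66185438e-02],
       [-8.65594221e-04, -2.65265760e-01,  9.64174946e-01,
        -1.42879440e-01],
       [ 9.99999571e-01, -5.47280285e-04,  7.47187149e-04,
        -8.24854170e-04],
       [ 0.00000000e+00,  0.00000000e+00,  0.00000000e+00,
         1.00000000e+00]])}
```

View pics/scene0.png

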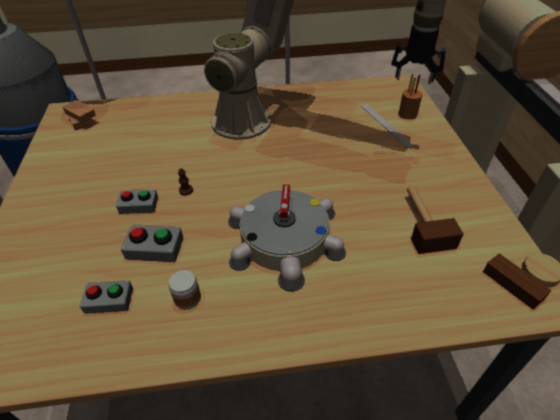

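View pics/side0.png

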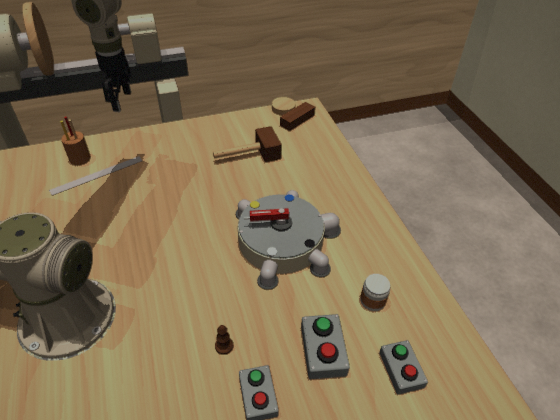

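View pics/wrist0.png

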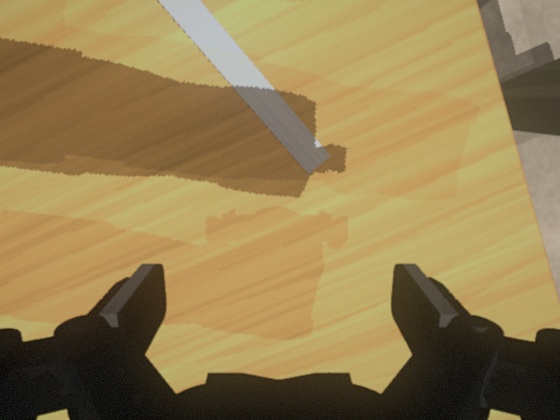

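The scene camera shows the drum near (285,225) with its arm pointing at the robot. Blue is at about (321,231), and the largest starter is at about (152,242) with its green button at (162,235). I'll enlarge these next.

Run:
```python
import cv2
a=cv2.imread('pics/scene0.png')
cv2.imwrite('pics/sc_d.png',cv2.resize(a[170:290,220:360],None,fx=5.5,fy=5,interpolation=cv2.INTER_CUBIC)[:, :])
cv2.imwrite('pics/sc_s.png',cv2.resize(a[180:320,70:220],None,fx=4,fy=4,interpolation=cv2.INTER_CUBIC))
a=cv2.imread('pics/side0.png')
cv2.imwrite('pics/si_d.png',cv2.resize(a[180:300,220:360],None,fx=5,fy=5,interpolation=cv2.INTER_CUBIC))
cv2.imwrite('pics/si_s.png',cv2.resize(a[300:400,280:400],None,fx=5,fy=5,interpolation=cv2.INTER_CUBIC))
```

```text
(no output)
```

View pics/sc_d.png

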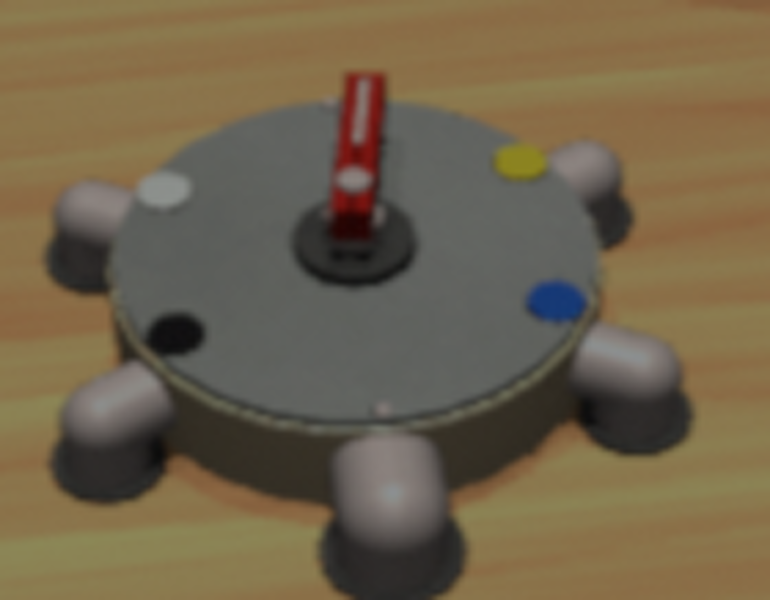

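View pics/sc_s.png

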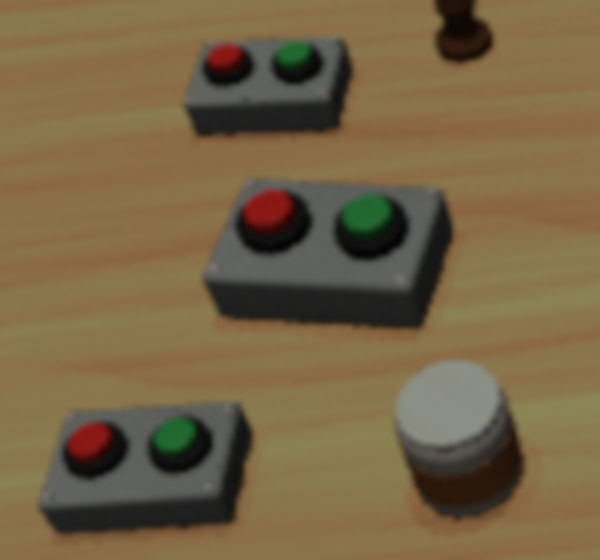

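View pics/si_d.png

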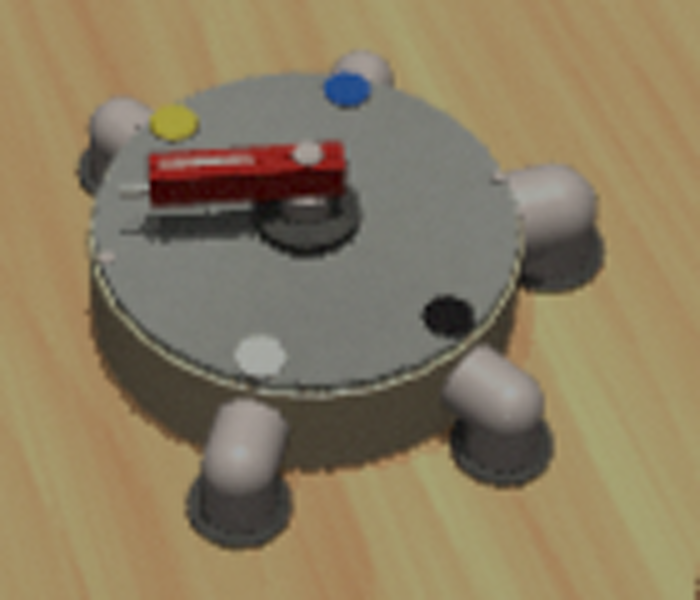

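View pics/si_s.png

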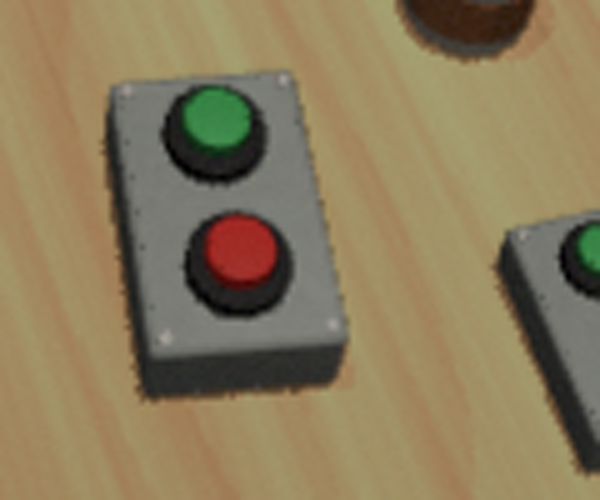

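```bash
cat > h.py <<'E'
import numpy as np
from workcell import env
def ray(n,u,v):
    c=env.camera_model(n); d=np.array([(u-c['cx'])/c['fx'],(v-c['cy'])/c['fy'],1]); R=np.array(c['R'])
    return -R.T@c['t'], R.T@d
def onz(n,u,v,z):
    o,d=ray(n,u,v); return (o+d*(z-o[2])/d[2])
def proj(n,X):
    c=env.camera_model(n); p=np.array(c['R'])@X+c['t']; return c['fx']*p[0]/p[2]+c['cx'],c['fy']*p[1]/p[2]+c['cy']
def wproj(X):  # world->wrist pixel
    from scipy.spatial.transform import Rotation as Ro
    s=env.get_state(); c=env.camera_model('wrist'); q=s['orientation']
    T=np.eye(4);T[:3,:3]=Ro.from_quat(np.r_[q[1:],q[0]]).as_matrix();T[:3,3]=s['tcp_pos']
    p=np.linalg.inv(T@c['mount'])@np.r_[X,1]; return c['fx']*p[0]/p[2]+c['cx'],c['fy']*p[1]/p[2]+c['cy']
def toolR():
    from scipy.spatial.transform import Rotation as Ro
    q=env.get_state()['orientation']; return Ro.from_quat(np.r_[q[1:],q[0]]).as_matrix()
E
python3 - <<'E'
from h import *
np.set_printoptions(precision=4,suppress=True)
sd=lambda u,v:(220+u/5.5,170+v/5); si=lambda u,v:(220+u/5,180+v/5)
ss=lambda u,v:(70+u/4,180+v/4); sis=lambda u,v:(280+u/5,300+v/5)
A=[('white',(164,190),(260,355)),('yellow',(521,162),(174,122)),('blue',(557,301),(347,89)),('black',(176,334),(449,316))]
P={}
for n,a,b in A:
    p=onz('scene',*sd(*a),.073);q=onz('side',*si(*b),.073);P[n]=(p+q)/2;print(n,p,q)
c1=(P['white']+P['blue'])/2;c2=(P['yellow']+P['black'])/2;c=(c1+c2)/2;print('centre',c1,c2,c)
for n in P:
    d=P[n]-c;print(n,np.hypot(*d[:2]),np.degrees(np.arctan2(d[1],d[0])))
print('knob',onz('scene',*sd(354,178),.122),onz('side',*si(308,152),.122))
print('tip top',onz('scene',*sd(366,75),.119),onz('side',*si(150,160),.119))
for n,a,b in [('start',(367,214),(218,117)),('stop',(268,210),(241,250))]:
    print(n,onz('scene',*ss(*a),.067),onz('side',*sis(*b),.067))
print(toolR())
print('tin',onz('scene',*ss(450,400),.075),'finial base',onz('scene',185,192,0),'mallet head',onz('scene',437,225,.064))
E
```

```text
white [ 0.53   -0.0021  0.073 ] [ 0.5269 -0.0054  0.073 ]
yellow [0.5345 0.1758 0.073 ] [0.5311 0.172  0.073 ]
blue [0.6372 0.1736 0.073 ] [0.6336 0.1689 0.073 ]
black [ 0.6337 -0.0047  0.073 ] [ 0.6297 -0.0092  0.073 ]
centre [0.5819 0.0838 0.073 ] [0.5823 0.0835 0.073 ] [0.5821 0.0836 0.073 ]
white 0.10252012099491363 -121.57353672335819
yellow 0.10285021614819469 118.62896457035231
blue 0.1025612867715074 58.68054552565637
black 0.10326503037272904 -61.26496875432632
knob [0.5834 0.0858 0.122 ] [0.5804 0.0818 0.122 ]
tip top [0.5033 0.1027 0.119 ] [0.4993 0.1034 0.119 ]
start [ 0.5833 -0.2354  0.067 ] [ 0.5776 -0.2405  0.067 ]
stop [ 0.5704 -0.2997  0.067 ] [ 0.5627 -0.3055  0.067 ]
[[ 0.914  -0.0008  0.4058]
 [-0.4058 -0.0012  0.914 ]
 [-0.0002 -1.     -0.0014]]
tin [ 0.7443 -0.1757  0.075 ] finial base [ 0.3582 -0.1939  0.    ] mallet head [0.6554 0.4779 0.064 ]
```

Both cameras agree to about 4 mm. The disc radius comes out at 102.5–103 mm against the 103 mm given, and the start–stop spacing at 66 mm. The pivot is near (0.582, 0.084) and the arm points at about 166°. Blue is at 58.7°, so the push is clockwise, on the arm's left side. I'll plan the arc with closed fingers.

```bash
cat >> h.py <<'E'
C=np.array([.5821,.0836])
def shift(X):
    return (toolR().T@(np.array(X)-env.get_state()['tcp_pos'])*1000).round(1)
def fpos(th,extra=0,r=.065,tx=-31.3):
    u=lambda a:np.array([np.cos(np.radians(a)),np.sin(np.radians(a))])
    l=u(th+90); s=.011*abs(l@u(tx))+.0145*abs(l@u(tx+90))
    return C+r*u(th)+(.010+s+extra)*l
E
python3 - <<'E'
from h import *
p=fpos(166.5,.02);print(p, shift([*p,.231]))
E
```

```text
[0.50788468 0.05290869] [ 442.8   -0.  -320.2]
```

```bash
python3 -m inch '[[[20,0,-15,2],[50,0,-36,5],[85,0,-62,7.3],[120,0,-87,7.3],[155,0,-112,7.3],[190,0,-137,7.3],[225,0,-163,7.3],[260,0,-188,7.3],[295,0,-213,7.3],[330,0,-239,7.3]]]' 0 20
python3 - <<'E'
from h import *
p=fpos(166.5,.02);print(p, shift([*p,.14]),env.get_state()['joint_pos']);print(toolR())
E
```

```text
clock: 1.15
tcp_pos: [0.4385, 0.1716, 0.2312]
orientation: [0.681, -0.681, 0.19, -0.19]
wrist_force: [1.3, 0.1, 0.1]
finger_gap: 0.0
[0.50788468 0.05290869] [120.9  91.2 -65.5] [ 2.02229912e-01  1.11759163e-01 -2.09425598e-01  1.24947464e+00
  2.12700374e-04  7.47359924e-01]
[[ 8.55059893e-01  9.14125583e-05  5.18529239e-01]
 [-5.18529245e-01  2.35867696e-04  8.55059861e-01]
 [-4.41410874e-05 -9.99999968e-01  2.49081092e-04]]
```

```bash
python3 -m inch '[[[35,0,-19,0],[70,0,-38,0],[105,0,-57,0],[121,0,-65.5,0],[121,20,-65.5,0],[121,45,-65.5,0],[121,70,-65.5,0],[121,85,-65.5,0],[121,85,-65.5,0]]]'
python3 - <<'E'
from h import *
import cv2
for n,(a,b,c,d) in {"scene":(150,290,200,380),"side":(150,300,180,380)}.items():
    cv2.imwrite(f"pics/{n}1.png",cv2.resize(env.read_camera(n)[a:b,c:d],None,fx=4,fy=4,interpolation=cv2.INTER_CUBIC))
print(shift([*fpos(166.5,.02),.1]))
E
```

```text
clock: 2.05
tcp_pos: [0.5054, 0.0545, 0.1438]
orientation: [-0.681, 0.681, -0.192, 0.189]
wrist_force: [0.1, -0.2, 0.9]
finger_gap: -0.0001
[ 1.3 46.4 -1.1]
```

View pics/scene1.png

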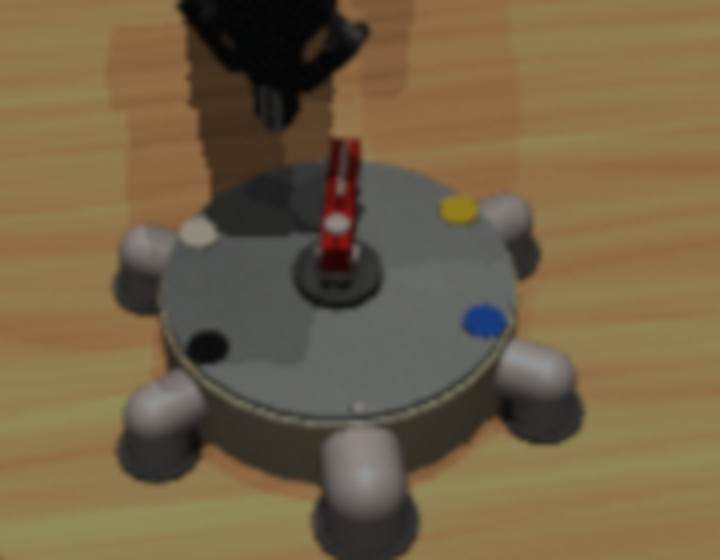

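View pics/side1.png

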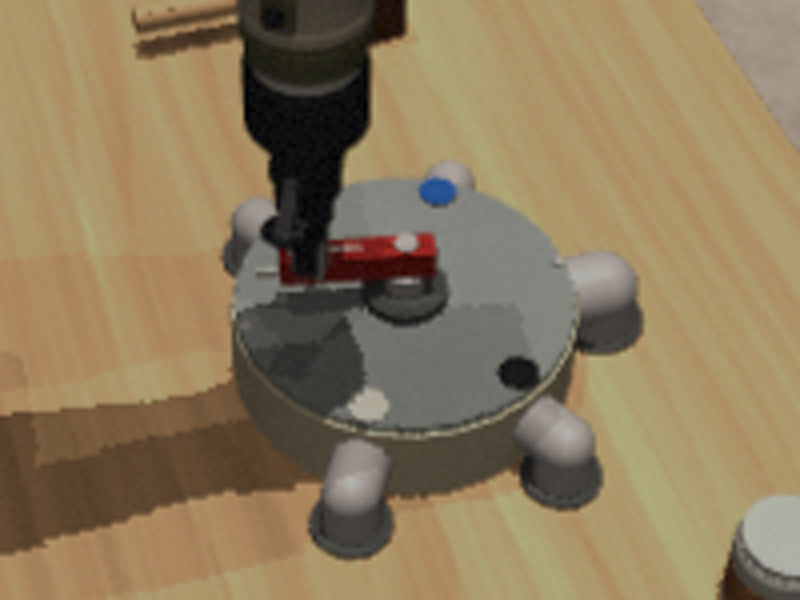

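The fingertip stands clear on the arm's left, with its tip at scene px (269,181) and side px (257,219). I'll check those against the projected TCP, then lower and compute the arc.

```bash
python3 - <<'E'
from h import *
X=env.get_state()['tcp_pos'];print(proj('scene',X),proj('side',X))
X=X+[.0013,.001,-.0434]
R=toolR()
z=.1
for th in np.arange(166.5,60,-6):
    p=fpos(th); print(round(th,1),p.round(4),(R.T@(np.array([*p,z])-[*fpos(166.5,.02),z])*1000).round(0))
E
python3 -m inch '[[[1,15,-1,0],[1,30,-1,0],[1,44,-1,0],[1,44,-1,0]]]'
```

```text
(np.float64(268.58916124121555), np.float64(180.1349225939358)) (np.float64(257.8680388618815), np.float64(216.98771746901127))
166.5 [0.5126 0.0724] [-6. -0. 19.]
160.5 [0.512  0.0804] [-11.   0.  26.]
154.5 [0.5124 0.0885] [-15.   0.  33.]
148.5 [0.5139 0.0966] [-18.   0.  40.]
142.5 [0.5149 0.1029] [-20.   0.  46.]
136.5 [0.5167 0.1091] [-22.   0.  53.]
130.5 [0.5192 0.1154] [-23.   0.  59.]
124.5 [0.5224 0.1215] [-23.  -0.  66.]
118.5 [0.5264 0.1273] [-23.  -0.  73.]
112.5 [0.5312 0.1329] [-22.  -0.  80.]
106.5 [0.5367 0.1379] [-19.  -0.  88.]
100.5 [0.5429 0.1424] [-17.  -0.  95.]
94.5 [0.5497 0.1462] [-13.  -0. 101.]
88.5 [0.5571 0.1493] [ -8.  -0. 108.]
82.5 [0.5649 0.1514] [ -2.  -0. 114.]
76.5 [0.5731 0.1526] [  4.  -0. 119.]
70.5 [0.5814 0.1528] [ 11.  -0. 124.]
64.5 [0.5899 0.1519] [ 19.  -0. 127.]
clock: 2.55
tcp_pos: [0.5074, 0.0532, 0.102]
orientation: [-0.681, 0.681, -0.191, 0.19]
wrist_force: [-0.3, 0.4, -0.9]
finger_gap: 0.0
```

```bash
python3 -m inch '[[[-3,0,9,0],[-6,0,19,0],[-11,0,26,0],[-15,0,33,0],[-18,0,40,0],[-20,0,46,0],[-22,0,53,0],[-23,0,59,0],[-23,0,66,0],[-23,0,73,0]]]'
python3 - <<'E'
from h import *
import cv2
for n,(a,b,c,d) in {"scene":(150,290,200,380),"side":(150,300,180,380)}.items():
    cv2.imwrite(f"pics/{n}2.png",cv2.resize(env.read_camera(n)[a:b,c:d],None,fx=4,fy=4,interpolation=cv2.INTER_CUBIC))
for th in [118.5,112.5,106.5,100.5,94.5,88.5,82.5,76.5,70.5,66]: print(th,shift([*fpos(th),.1]).round())
print(env.get_state()['wrist_force'])
E
```

```text
clock: 3.55
tcp_pos: [0.5255, 0.1279, 0.1019]
orientation: [-0.681, 0.681, -0.191, 0.19]
wrist_force: [-2.0, -3.9, 0.1]
finger_gap: -0.0002
118.5 [ 1.  2. -1.]
112.5 [2. 2. 6.]
106.5 [ 4.  2. 13.]
100.5 [ 7.  2. 20.]
94.5 [11.  2. 27.]
88.5 [16.  2. 34.]
82.5 [21.  2. 40.]
76.5 [28.  2. 45.]
70.5 [35.  2. 49.]
66 [41.  2. 52.]
[-0.39849917 -1.25737979 -1.3557575 ]
```

View pics/scene2.png

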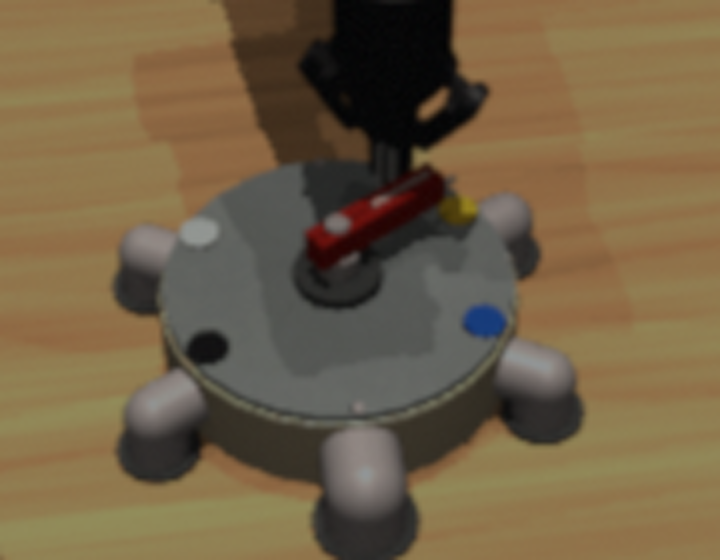

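View pics/side2.png

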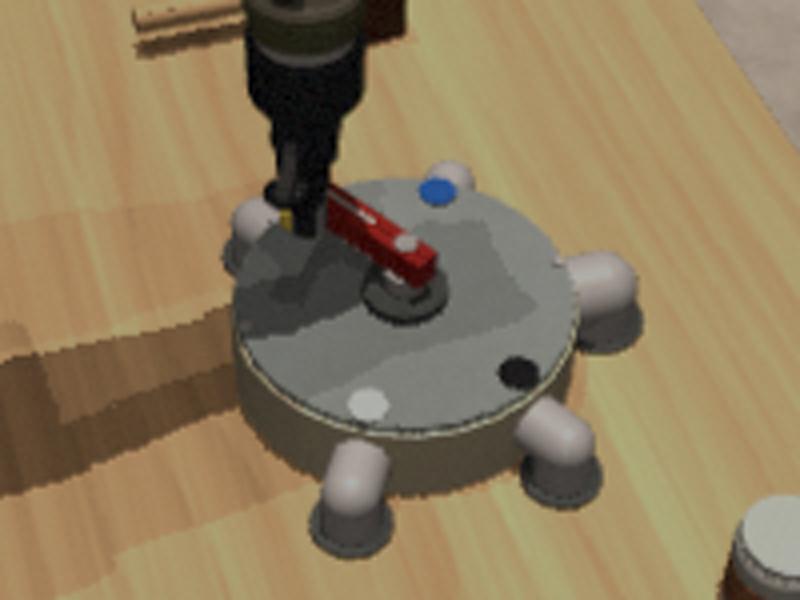

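The arm is turning as planned: in the scene view it now points just short of yellow, with the finger on its left face. I'll continue to about 66°.

```bash
python3 -m inch '[[[2,0,6,0],[4,0,13,0],[7,0,20,0],[11,0,27,0],[16,0,34,0],[21,0,40,0],[28,0,45,0],[35,0,49,0],[41,0,52,0],[41,0,52,0]]]'
python3 - <<'E'
from h import *
import cv2
for n,(a,b,c,d) in {"scene":(150,290,200,380),"side":(150,300,180,380)}.items():
    cv2.imwrite(f"pics/{n}3.png",cv2.resize(env.read_camera(n)[a:b,c:d],None,fx=4,fy=4,interpolation=cv2.INTER_CUBIC))
for th in [66,62,58.7]: print(th,shift([*fpos(th),.1]).round())
E
```

```text
clock: 4.65
tcp_pos: [0.5898, 0.1509, 0.1023]
orientation: [0.682, -0.68, 0.19, -0.191]
wrist_force: [0.1, 0.5, -0.2]
finger_gap: -0.0001
66 [-2.  3.  0.]
62 [3. 3. 2.]
58.7 [8. 3. 4.]
```

View pics/scene3.png

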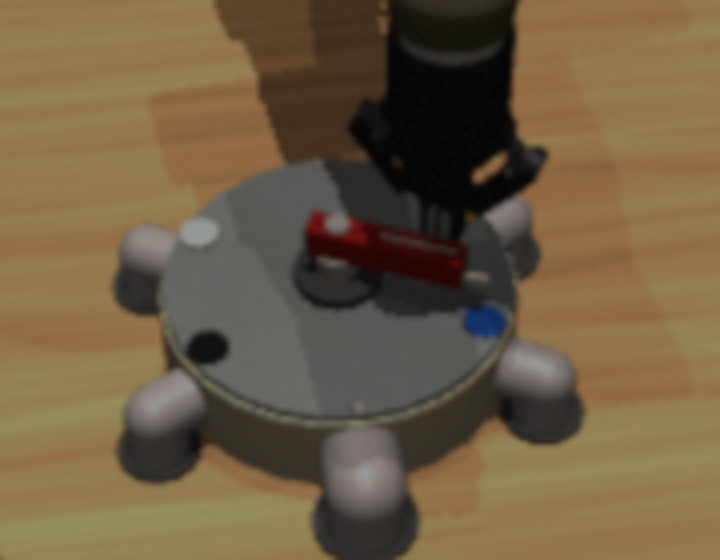

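View pics/side3.png

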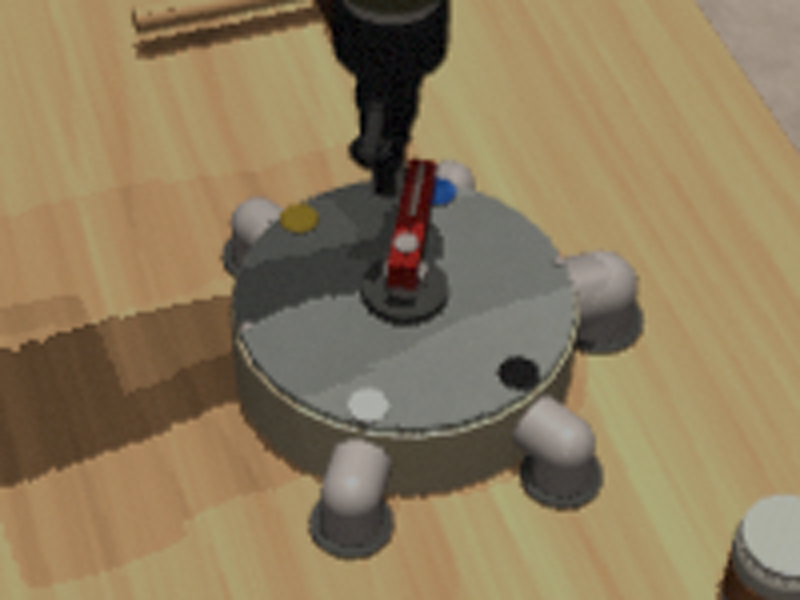

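Run:
```python
from h import *
def ang(p): d=p[:2]-C; return np.degrees(np.arctan2(d[1],d[0])),np.hypot(*d)
sc=lambda u,v:(200+u/4,150+v/4); si=lambda u,v:(180+u/4,150+v/4)
k=onz('scene',*sc(337,224),.121);t=onz('scene',*sc(467,249),.119); print(k,ang(t),np.degrees(np.arctan2(*(t-k)[[1,0]])))
print('needle',ang(onz('scene',*sc(489,278),.107)))
k=onz('side',*si(406,243),.121);t=onz('side',*si(423,161),.119); print(k,ang(t),np.degrees(np.arctan2(*(t-k)[[1,0]])))
# predicted view at various angles: bar end top centre
for th in [58.7,62,66,70,74]:
    u=np.array([np.cos(np.radians(th)),np.sin(np.radians(th))])
    a=np.array(proj('scene',[*(C+.085*u),.119]));b=np.array(proj('side',[*(C+.085*u),.119]))
    print(th,(a-[200,150])*4,(b-[180,150])*4)
```

```text
[0.58375493 0.08544215 0.121     ] (np.float64(67.1293042441882), np.float64(0.08710680206977862)) 67.67602680714755
needle (np.float64(61.65471389790198), np.float64(0.10437945465302687))
[0.5800985  0.08156791 0.121     ] (np.float64(64.30821557932481), np.float64(0.08009872392908184)) 63.66976181294089
58.7 [458.11363074 261.94779554] [435.65062706 157.87928042]
62 [460.65692007 256.70194779] [428.75014829 156.81864852]
66 [463.14538197 250.24244968] [420.30710182 155.89820283]
70 [464.97742051 243.7046406 ] [411.81140371 155.381068  ]
74 [466.15108349 237.12246468] [403.29899023 155.2691749 ]
```

The arm is at about 65–66°, and the target is 58.7°, so I'll make the last push.

```bash
python3 -m inch '[[[3,0,1,0],[6,0,3,0],[8.5,0,4,0],[8.5,0,4,0],[8.5,0,4,0]]]'
python3 - <<'E'
from h import *
import cv2
print(env.get_state()['wrist_force'], shift([*fpos(58.7),.1]))
for n,(a,b,c,d) in {"scene":(150,290,200,380),"side":(150,300,180,380)}.items():
    cv2.imwrite(f"pics/{n}4.png",cv2.resize(env.read_camera(n)[a:b,c:d],None,fx=4,fy=4,interpolation=cv2.INTER_CUBIC))
E
```

```text
clock: 5.25
tcp_pos: [0.5976, 0.1496, 0.1024]
orientation: [0.681, -0.681, 0.19, -0.191]
wrist_force: [-2.5, -1.0, 0.7]
finger_gap: -0.0001
[-2.48473859 -1.02444171  0.73601911] [0.1 2.4 0.5]
```

View pics/scene4.png

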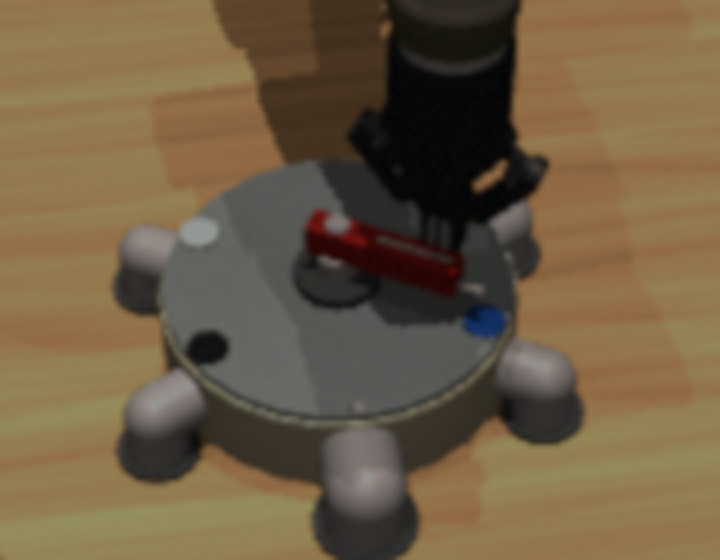

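View pics/side4.png

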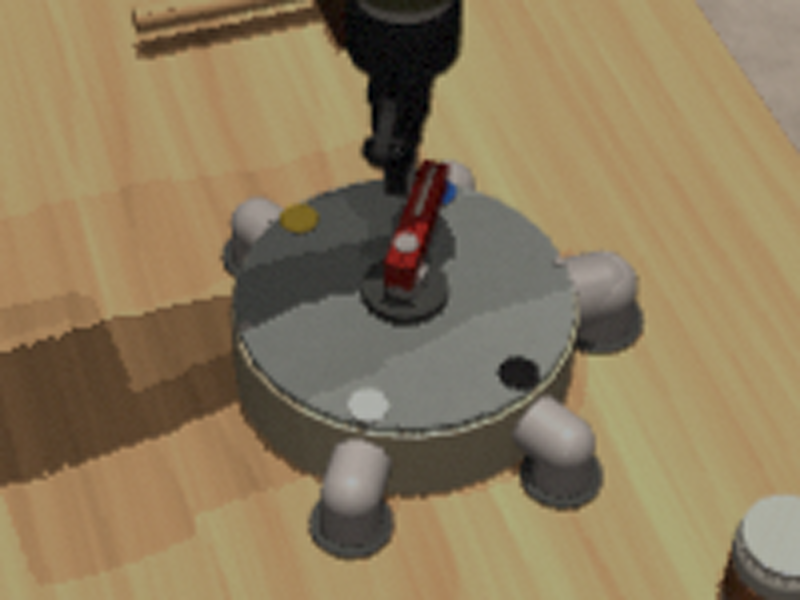

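Run:
```python
from h import *
sc=lambda u,v:(200+u/4,150+v/4); si=lambda u,v:(180+u/4,150+v/4)
for n,f,a,b,bl in (('scene',sc,(336,223),(463,260),(485,322)),('side',si,(406,243),(436,164),(438,191))):
    k=onz(n,*f(*a),.121);t=onz(n,*f(*b),.119);B=onz(n,*f(*bl),.073)
    a1=np.degrees(np.arctan2(*(t-k)[[1,0]]));print(k,t,B,a1,np.degrees(np.arctan2(*(B-k)[[1,0]])))
    P=k[:2]+.103*np.array([np.cos(np.radians(a1)),np.sin(np.radians(a1))]);print(np.hypot(*(P-B[:2])))
```

```text
[0.58276338 0.08493114 0.121     ] [0.62504396 0.15956934 0.119     ] [0.63824342 0.17334144 0.073     ] 60.46958598076255 57.89052961571277
0.004865542004573731
[0.5800985  0.08156791 0.121     ] [0.62449713 0.15027241 0.119     ] [0.63392069 0.16898379 0.073     ] 57.1284091551413 58.379280816966954
0.0022710046758067106
```

Estimated aim error is 2–5 mm, with the two cameras' errors on opposite sides. I'll back off along -x and lift.

```bash
python3 -m inch '[[[-4,0,0,0],[-12,0,0,0],[-24,0,0,0],[-30,0,0,0],[-30,-20,0,0],[-30,-55,0,0],[-30,-90,0,0],[-30,-100,0,0]]]'
python3 - <<'E'
from h import *
print(shift([.5805,-.238,.16]),env.get_state()['joint_pos'])
E
```

```text
clock: 6.15
tcp_pos: [0.5732, 0.166, 0.2068]
orientation: [0.682, -0.68, 0.188, -0.192]
wrist_force: [1.3, 0.5, -0.6]
finger_gap: 0.0001
[ 215.3   46.4 -342. ] [1.47364341e-01 3.57325103e-01 4.84952200e-02 1.25514425e+00
 5.10253606e-05 6.91923628e-01]
```

```bash
python3 -m inch '[[[10,0,-16,0],[30,0,-48,0],[53,0,-85,0],[77,0,-122,0],[100,0,-159,0],[123,0,-196,0],[147,0,-233,0],[170,0,-270,0],[195,0,-310,0],[215,0,-342,0]]]'
python3 -m inch '[[[0,0,0,0],[0,15,0,0],[0,35,0,0],[0,55,0,0],[0,80,0,0],[0,100,0,0],[0,110,0,0],[0,110,0,0]]]'
python3 - <<'E'
from h import *
import cv2
for n,(a,b,c,d) in {"scene":(150,290,200,380),"side":(150,300,180,380)}.items():
    im=env.read_camera(n)
    cv2.imwrite(f"pics/{n}5.png",cv2.resize(im[a:b,c:d],None,fx=4,fy=4,interpolation=cv2.INTER_CUBIC))
    x,y=(90,180) if n=='scene' else (250,230)
    cv2.imwrite(f"pics/{n}5b.png",cv2.resize(im[y:y+150,x:x+150],None,fx=4,fy=4,interpolation=cv2.INTER_CUBIC))
X=env.get_state()['tcp_pos'];print(X,proj('scene',X),proj('side',X),shift([.5805,-.238,.061]))
E
```

```text
clock: 7.15
tcp_pos: [0.5777, -0.2407, 0.2016]
orientation: [-0.681, 0.681, -0.191, 0.191]
wrist_force: [0.7, -0.6, 0.3]
finger_gap: -0.0001
clock: 7.95
tcp_pos: [0.5769, -0.2372, 0.0905]
orientation: [0.681, -0.681, 0.191, -0.189]
wrist_force: [-1.0, -0.3, 1.1]
finger_gap: -0.0001
[ 0.57849078 -0.23834617  0.09281925] (np.float64(158.5076395624586), np.float64(225.53752771917237)) (np.float64(324.57192239513245), np.float64(316.47577108239034)) [ 1.5 31.8  1.3]
```

View pics/scene5.png

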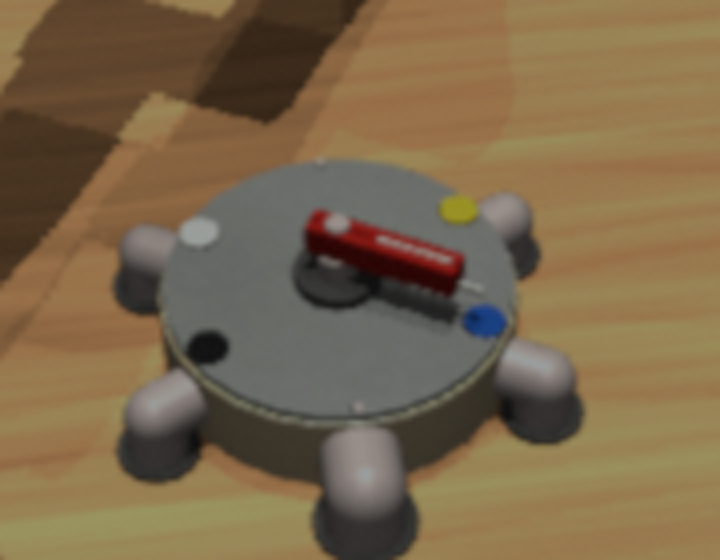

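View pics/side5.png

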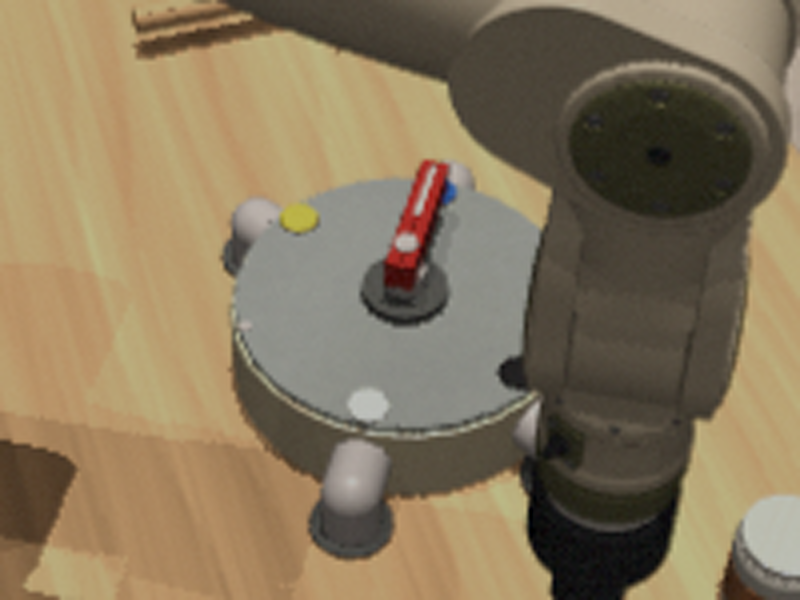

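View pics/scene5b.png

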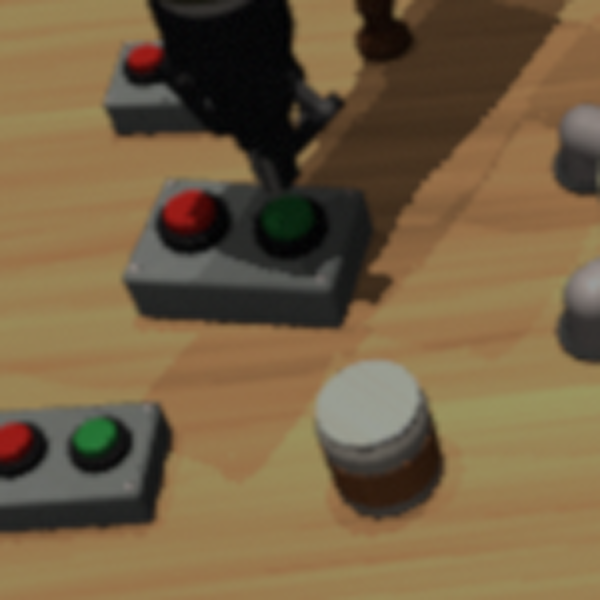

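View pics/side5b.png

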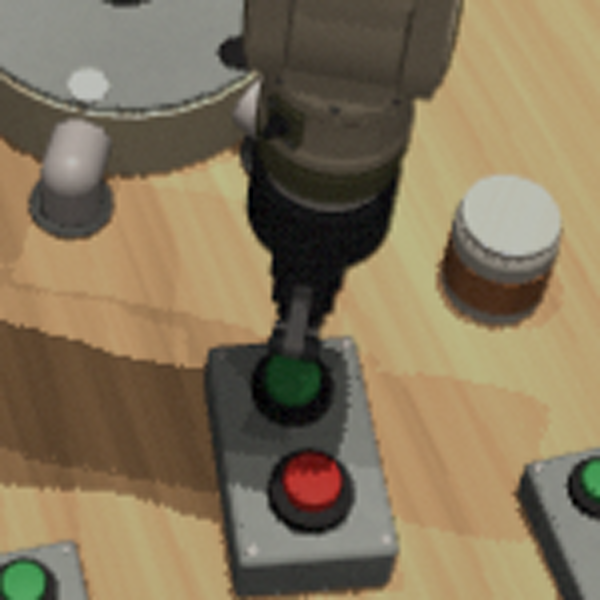

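The arm still points at blue, and the fingertip is over the green button of the largest box: tip at scene px (159,227), as projected. I'll press in small steps.

```bash
python3 -m inch '[[[1.5,8,1,0],[1.5,16,1,0],[1.5,22,1,0],[1.5,25,1,0],[1.5,27,1,0],[1.5,27,1,0]]]'
python3 -m inch '[[[0,1,0,0],[0,2,0,0],[0,2,0,0]]]'
```

```text
clock: 8.65
tcp_pos: [0.5796, -0.2384, 0.0652]
orientation: [0.681, -0.681, 0.191, -0.19]
wrist_force: [-1.8, 1.0, 1.6]
finger_gap: 0.0001
clock: 8.95
tcp_pos: [0.58, -0.2386, 0.0635]
orientation: [0.681, -0.681, 0.19, -0.19]
wrist_force: [-2.2, 1.1, 3.0]
finger_gap: 0.0001
```

```bash
python3 -m inch '[[[0,1,0,0],[0,2,0,0],[0,2,0,0]]]'
python3 -m inch '[[[0,0.5,0,0],[0,1,0,0],[0,1,0,0]]]'
```

```text
clock: 9.25
tcp_pos: [0.58, -0.2387, 0.0613]
orientation: [0.681, -0.681, 0.19, -0.19]
wrist_force: [-1.7, 1.7, 5.6]
finger_gap: 0.0002
clock: 9.55
tcp_pos: [0.5801, -0.2386, 0.0611]
orientation: [-0.681, 0.681, -0.19, 0.191]
wrist_force: [-3.7, 1.7, 9.4]
finger_gap: 0.0004
```

The force rose to 9.4 N while z stayed at 0.061, so the button is at its stop (5 N and 61 mm expected). One more hold, then release.

```bash
python3 -m inch '[[[0,1,0,0],[0,1,0,0],[0,1,0,0]]]'
python3 -m inch '[[[0,-3,0,0],[0,-10,0,0],[0,-30,0,0],[0,-60,0,0],[0,-95,0,0],[0,-120,0,0],[0,-120,0,0]]]'
python3 - <<'E'
from h import *
import cv2
print(env.get_state()['wrist_force'],shift([.45,-.05,.22]))
E
```

```text
clock: 9.85
tcp_pos: [0.5801, -0.2387, 0.0609]
orientation: [-0.681, 0.681, -0.19, 0.191]
wrist_force: [-4.8, 2.6, 13.1]
finger_gap: -0.0001
clock: 10.55
tcp_pos: [0.5826, -0.24, 0.1837]
orientation: [-0.68, 0.682, -0.188, 0.193]
wrist_force: [0.4, 0.2, -0.3]
finger_gap: 0.0
[ 0.35042377  0.23955937 -0.30979505] [-211.6  -38.    93.8]
```

Released. I'll move clear toward the robot and check everything.

```bash
python3 -m inch '[[[-15,-10,7,0],[-50,-25,22,0],[-85,-38,38,0],[-120,-38,53,0],[-155,-38,69,0],[-185,-38,82,0],[-205,-38,91,0],[-212,-38,94,0],[-212,-38,94,0]]]'
python3 - <<'E'
from h import *
import cv2
a=env.read_camera('scene');b=env.read_camera('side')
cv2.imwrite('pics/scene6.png',a);cv2.imwrite('pics/side6.png',b)
cv2.imwrite("pics/fin.png",np.vstack([np.hstack([cv2.resize(a[180:280,225:345],None,fx=3,fy=3),cv2.resize(a[180:280,90:210],None,fx=3,fy=3)]),np.hstack([cv2.resize(b[180:280,230:350],None,fx=3,fy=3),cv2.resize(b[290:390,285:405],None,fx=3,fy=3)])]))
print(env.get_state()['qvel'],env.get_state()['wrist_force'])
E
```

```text
clock: 11.45
tcp_pos: [0.4473, -0.0478, 0.217]
orientation: [-0.681, 0.681, -0.19, 0.19]
wrist_force: [-0.5, -0.3, -0.1]
finger_gap: -0.0002
[-0.0094577   0.00851716  0.01102633  0.00468836 -0.00026821  0.00106911] [-0.77991243  0.48033405  0.01837525]
```

View pics/scene6.png

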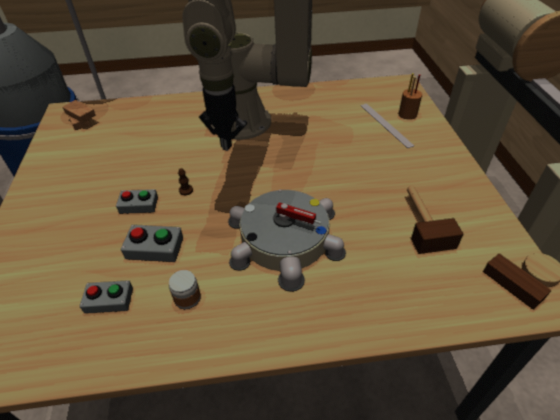

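View pics/fin.png

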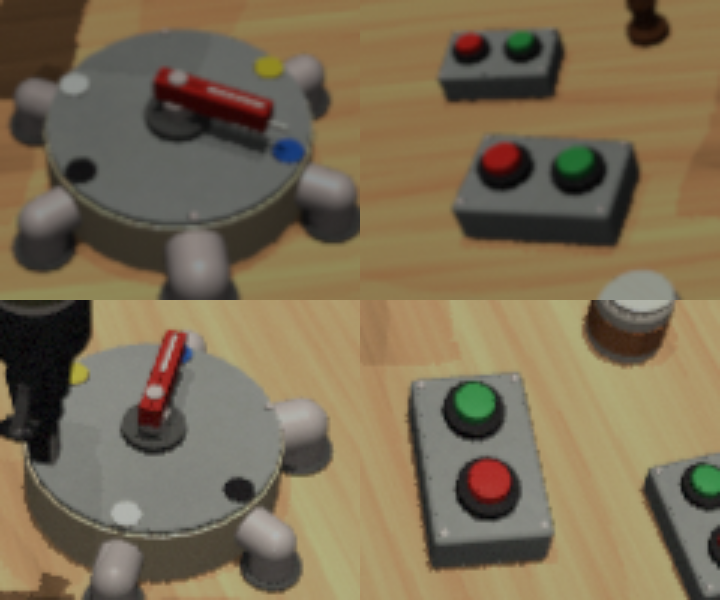

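The arm points at blue, both buttons are out, and the tin (184,286), finial (185,182) and mallet (437,235) are unmoved. The robot is clear, so I'll hand in.

```bash
python3 -c "
from workcell import env
print(env.hand_in())"
```

```text
the job is handed in; nothing more can be done
None
```

I pushed the red arm round clockwise with the closed fingertips, touching only its left face, until it pointed at the blue disc. I then pressed the green start button on the largest starter down to its stop, let go and moved clear. I handed in at about 11.5 s; no verdict was reported.

- **Arm:** before I backed the fingers off, the pointed spot measured about 5 mm (scene camera) and 2 mm (side camera) from blue's centre, within the 14 mm allowed. The two cameras erred in opposite directions. I didn't measure again afterwards; the later pictures show the arm unmoved.
- **Start button:** it stopped moving at z = 0.061 m, as expected for fully down, with the force rising to about 13 N.
- **End state:** the last pictures show both buttons out, the tin, finial and mallet where they stood, and the robot touching nothing.

No check failed.

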